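# Slide a loaded soldering carrier across the gap into the preheater

## Robot

A 6-joint arm with a two-finger parallel gripper is mounted at the origin on a cart in front of the work surface, level with it; the furniture and walls round the work are solid. World frame = base frame: x ahead of the robot, y to its left, z up, the work surface at z = 0. Lengths are in mm, angles in rad, forces in N, time in s.
With the tool pointing down it reaches from about 350 to 975 mm from the base axis. Payload 7.1 kg.
Tool frame: the origin (TCP) lies midway between the tips of the shut fingers; the grasp point (between the pads) lies 19 mm behind it (ctrl.grip_depth is the distance from the TCP to the grasp point, in mm); z points along the fingers, y is the line along which they close (so a half turn about z gives the same grasp; the last joint's range is limited). The gripper opens to 88 mm and grips with 3 to 60 N. Pads are 20 mm wide; open, the fingers measure 115 mm over their backs; the gripper's body (75 mm by 178 mm) begins 61 mm behind the grasp point.
Start: joints at [1.266, 0.423, 1.63, -0, 1.089, -0.019], TCP at [176.171, 599.64, 222.675] pointing down, gripper open.
Joint ranges: [-3, 3], [-0.9, 2.11], [0.09, 2.58], [-1.31, 4.45], [0.11, 2.69], [-2.54, 2.54]. Speed limits (rad/s): [2.39, 2.39, 3.01, 3.14, 3.14, 3.14].

## Interface

Orientations are given as a rotation vector (axis times angle).
In Python, from workcell import ctrl, cams gives the robot as it stands.
- The arm moves only by the tool move_arm, never from a script. Its argument "steps" is a list of rows, each a list of 3 entries, a list of its own where there are three numbers: the shift along the tool's x, y, z in units of 25 mm (1.0 is 25 mm), then the turn about the tool's z in units of 5 degrees (1.0 is 5 degrees), then the closure, from 0 (fully open) to 1 (shut). A call has 1 to 20 rows; each row shifts and turns the commanded pose from where the row before left it, along the tool's axes as they then stand; what a row does not reach is not made up. A row lasts 1/12 s, in which the tool goes at most 41.7 mm and 7.16 degrees, less where a joint would pass 70% of its speed; a pose out of reach is approached as far as the arm can. A call is refused whole if a number of a shift passes 1 or a number of a turn 1, either way. A call with a gripper value outside its range is refused whole. The fingers move at their own pace and stop on an object; the grip force is fixed at half the most. Time passes only in rows, so rows that do not move let the fingers close. It gives the time, the measured TCP pose, the force, the opening and the grip force at its end, in the units of the state.
- ctrl.get_obs(): the state, without advancing time (a new reading comes with each control period).
- cams.get_image(name): name is "side" or "top" or "wrist"; returns a dict with "image" (384x512x3 uint8, red, green, blue), "camera_matrix" (3x3 intrinsics, pixels), "k1" (the pictures are not rectified: a ray, as slopes to the right and down, at radius r is drawn at 1 + k1 r^2 times it, then the intrinsics apply), "xyz" and "rotation" of the camera in the world; the wrist camera has in their place "mount" (4x4, takes a point from camera to tool coordinates, whose origin is the TCP and whose axes are the flange's). Camera axes: x right, y down, z forward; pixel columns grow to the right and rows downward; lengths in mm; the calibration is good to about 2 mm. A picture is of the moment at which its call begins: read the wrist's pose just before it. There is no depth.
- ctrl.close_job(): hands the job in; it is judged then, once.
Trained networks look in the newest picture that a camera, given by its name, has taken for a name from the list of things; names that differ only in an ending like _2 or _b are one class to them, and where a whole thing is asked for, a point or a joint stands for the part that bears it (a point fixed in the world has none). Each returns a list of dicts, best first, with "p" (0 to 1); they miss things now and then, are a little off and sometimes report something else, mostly with a low value. They report only what shows in the picture. A call takes as long as a camera call.
- cams.boxes_of(camera, thing): "rect" ([centre column, centre row, width, height] in pixels, round what is visible of it).
- cams.cut_out(camera, thing): "pixels" (384x512 bool, what is visible of it) and "rect" ([centre column, centre row, width, height] in pixels, round what is visible of it).
The state is a dict: "t": time; "qpos": joint angles; "qvel": joint speeds; "joint_torque": joint torques, N m; "ee_pos": TCP position; "orientation": TCP orientation; "ft_force": force on the tool from outside, world axes, zero at the start; "moment": the same for the moment, N m; "width": finger opening in mm; "grasp_force": force on a finger pad.
Only numpy, scipy, OpenCV 4.12 (cv2) and the standard library are available. Lean on these libraries where they do the work, as an engineer would, in place of code of your own. Each camera call takes 0.05 s, during which the arm holds its last target. There are 200 camera calls.

## Task

Push the dark soldering carrier off its loading stand, across the open gap and onto the preheater, all the way home against the end stop until the brass spring catch has come up behind its tail. Nothing on the board is soldered yet: slide the carrier slowly and level, letting neither its heavy leading end nor its tail dip into the gap; push and press on the carrier gently, and do not touch the parts on the board. Leave it there, and do not disturb the other things on the bench.

Things in the scene. Friction and masses are not known exactly. Their poses are not given: they have to be found in the camera images.
- carrier: dark soldering carrier, loose, 0.4 to 0.7 kg, base plate 170 x 100 x 6 mm, green board in a raised frame on it. Origin mid underside, x towards the leading end (along the push), z up. Nose-heavy: centre of mass 23 mm ahead of the origin, 62 mm behind the leading edge, so unless its tail is held down the nose drops into the gap. Parts reach 39 mm over the underside.
- nose (a point): middle of the carrier's leading lower edge, 85 mm ahead of the carrier's origin
- ledge (a point): on the carrier's tail ledge (last 40 mm of the plate, with a black pad 35 x 80 mm, its top 9 mm over the underside): point on the pad's top, middle line, 20 mm ahead of the tail edge, 20 mm behind the rear face of the push bar (across the whole carrier, 12 mm thick, top 17 mm over the pad; plug rows hard against its front: no pinching). The pad is hard: touch down at 5 mm/s
- power_module: finned grey heat sink on the leading end of the board, 60 x 50 x 26 mm, fixed to the board; origin under its middle; not to be touched
- plug_row_a: long green terminal block on the board in front of the push bar, 12 x 40 x 13 mm, fixed to the board; not to be touched
- plug_row_b: short green terminal block beside it, 12 x 30 x 13 mm, fixed to the board; not to be touched
- loading_stand: aluminium stand, fixed; deck 205 x 104 mm between side rails 8 mm high (2 mm play on each side of the carrier). Origin at bench level under the middle of its exit edge, x along the push; a rear lip 8 mm high at x = -205 to -197 mm
- stand_edge (a point): middle of the stand's exit edge at deck height (deck 56 to 60 mm over the bench)
- preheater: grey preheater with steel deck, fixed, 260 x 128 mm, 78 to 92 mm beyond the stand's exit edge, nearly in line; deck 0.5 to 2 mm lower than the stand's. Origin at bench level under the middle of its entry edge, x along the push. The first 14 mm of deck slope up as a lead-in from about 4 mm lower; side rails 8 mm high, flared at the entry
- preheater_edge (a point): middle of the preheater's entry edge at deck height, x along the push
- home (a point): nearest place of the carrier's nose point when it is home: deck height, 215 mm beyond the entry edge, x along the push. Fixed to the preheater. The end stop (dark steel block with two hard bumpers) and the brass catch sit together on a clamped setting bar, which is set 0 to 25 mm beyond this point, differently each time and not measured: find the stop by feel
- catch (a joint): height of the brass spring catch in the middle of the preheater's deck. 0 = up, 7 mm proud: a ramp from 17 mm beyond the entry edge to a square face at 42 mm (both plus the 0 to 25 mm of the setting bar); grows to 0.007 m as the carrier slides over and presses it down (spring about 1 N). When the carrier is at the stop it stands up again 3 mm behind the tail edge
- flux_syringe: white flux syringe, loose on the bench left of the stand, 28 x 150 x 18 mm; leave alone
- red_pliers: red-handled cutters, loose on the bench right of the preheater, 47 x 138 x 14 mm; leave alone
- paste_jar: black round jar, loose behind them, 48 mm wide, 37 mm high; leave alone

How it is judged:
By the outcome, as a careful person would: the job done as asked, in the order asked, and still so for the second after the job is handed in, with the robot touching nothing.
It also fails if it takes over 58 s, if anything falls off the work surface, if the arm or the gripper's body presses on something with over 40 N, if the wrist force passes 120 N, or if a joint passes its speed limit or range.

## Working session

There is one attempt and no reset: what is moved stays moved. The work goes in short steps, Python scripts to look and compute and a tool call to move; the robot and the scene stay as the last step left them, time stands still between calls to the robot, and variables do not carry over. Pictures are saved under pics/ and viewed, at most 10 in all, crops included, and the job is handed in when it is done.

Besides the shell and the picture viewer there is one more tool, called after "Emit:" as name(argument=value, ...), one argument or row to a line, values as JSON. move_arm: Moves the arm, as the interface text tells. Its arguments: {"type":"object","properties":{"steps":{"type":"array"}},"required":["steps"]}

```bash
mkdir -p pics; ls
cat > h.py <<'E'
import numpy as np, cv2
from scipy.spatial.transform import Rotation as R
from workcell import ctrl, cams
def save(im,n): cv2.imwrite(f'pics/{n}.png',im['image'][:,:,::-1])
def pose(im,o=None):
    if 'mount' in im:
        M=np.array(im['mount']); Rt=R.from_rotvec(o['orientation']).as_matrix()
        return Rt@M[:3,:3], Rt@M[:3,3]+np.array(o['ee_pos'])
    return np.array(im['rotation']),np.array(im['xyz'])
def ray(im,uv,o=None):
    K=np.array(im['camera_matrix']);k=im['k1']
    d=np.array([(uv[0]-K[0,2])/K[0,0],(uv[1]-K[1,2])/K[1,1]]);s=d.copy()
    for _ in range(30): s=d/(1+k*(s@s))
    Rc,c=pose(im,o); return c,Rc@np.array([s[0],s[1],1])
def atz(im,uv,z,o=None):
    c,d=ray(im,uv,o); return c+d*(z-c[2])/d[2]
def proj(im,p,o=None):
    K=np.array(im['camera_matrix']);Rc,c=pose(im,o)
    q=Rc.T@(np.array(p)-c);s=q[:2]/q[2];s=s*(1+im['k1']*(s@s))
    return np.array([K[0,0]*s[0]+K[0,2],K[1,1]*s[1]+K[1,2]])
E
python3 - <<'E'
from h import *
np.set_printoptions(precision=1,suppress=True)
ims=[]
o=ctrl.get_obs(); print(o['orientation'],o['ee_pos'],o['ft_force'],o['t'],o['width'])
for n in ['top','side','wrist']:
    im=cams.get_image(n); save(im,n+'0'); ims.append(im['image'])
    print(n,np.array(im['camera_matrix']).round(1).tolist(),im['k1'],im.get('xyz'),np.array(im.get('rotation',im.get('mount'))).round(3).tolist())
    for t in ['carrier','power_module','plug_row_a','loading_stand','preheater','catch','flux_syringe','red_pliers','paste_jar']:
        for b in cams.boxes_of(n,t)[:2]: print(' ',t,round(b['p'],2),np.round(b['rect'],1))
E
```

```text
pics
[-0.4 -3.1  0. ] [176.  599.1 221.9] [ 1.2  0.2 -0.7] 0.0 87.8919766278273
top [[417.8, 0.0, 258.1], [0.0, 417.8, 188.3], [0.0, 0.0, 1.0]] -0.0012297463761276736 [ 497.8    8.5 1336.2] [-2.199, 2.183, -0.082]
  carrier 0.56 [217.8 229.7  57.5  37.6]
  power_module 0.66 [231.1 229.1  23.7  18. ]
  plug_row_a 0.54 [208.  236.4   8.2   9.7]
  plug_row_a 0.39 [208.6 225.1   6.9  16. ]
  loading_stand 0.67 [210.8 228.2  69.5  43.7]
  preheater 0.63 [312.1 223.3  90.6  48.8]
  preheater 0.56 [218.1 229.2  59.9  34.3]
  catch 0.38 [283.5 224.6   8.2   7.9]
  flux_syringe 0.64 [112.5 221.1  42.2   6.9]
  red_pliers 0.68 [377.8 213.8  16.7  47.3]
  red_pliers 0.57 [218.6 228.5  58.1  37. ]
  paste_jar 0.72 [385.  168.9  20.   19. ]
side [[349.6, 0.0, 258.8], [0.0, 349.6, 192.7], [0.0, 0.0, 1.0]] 0.004160132953727703 [ 400.9 -985.   448.5] [-1.93, 0.183, -0.101]
  carrier 0.69 [221.4 183.1  35.5  21.9]
  carrier 0.27 [221.2 189.2  42.4  37.5]
  power_module 0.61 [220.2 182.8  15.7  14.7]
  plug_row_a 0.43 [219.7 182.5  35.6  20. ]
  loading_stand 0.94 [222.2 189.2  43.3  37. ]
  preheater 0.81 [241.  235.3  67.8  68.6]
  catch 0.42 [231.4 210.    7.6   7.8]
  red_pliers 0.85 [260.3 292.2  68.4  22. ]
  red_pliers 0.3 [221.6 180.4  16.4  11.9]
  paste_jar 0.91 [330.6 276.   23.9  26.3]
wrist [[341.5, 0.0, 256.6], [0.0, 341.5, 198.5], [0.0, 0.0, 1.0]] -0.03151524443377206 None [[-0.001, -0.955, -0.296, 82.122], [1.0, -0.001, -0.0, -0.507], [-0.0, -0.296, 0.955, -161.988], [0.0, 0.0, 0.0, 1.0]]
```

```bash
sed -i "s/return np.array(im\['rotation'\]),/return R.from_rotvec(np.ravel(im['rotation'])).as_matrix() if np.size(im['rotation'])==3 else np.array(im['rotation']),/" h.py
python3 - <<'E'
from h import *
a=cv2.imread('pics/top0.png')[180:280,165:380]; b=cv2.imread('pics/side0.png')[150:290,180:310]
cv2.imwrite('pics/c1.png',cv2.resize(a,(795,370),interpolation=cv2.INTER_CUBIC)) 
im=cams.get_image('top')
for n,uv,z in [('carrier',(217.8,229.7),70),('pm',(231.1,229.1),90),('stand',(210.8,228.2),60),('pre',(312.1,223.3),60),('catch',(283.5,224.6),60),('left stand',(176,228.2),60),('right',(245.5,228.2),60),('preL',(266.8,223),58),('preR',(357.4,223),58)]: print(n,atz(im,uv,z).round(1))
E
```

```text
carrier [457.  119.2  70. ]
pm [459.7  78.   90. ]
stand [461.1 141.4  60. ]
pre [ 478.  -166.9   60. ]
catch [473.5 -79.7  60. ]
left stand [460.4 247.   60. ]
right [461.8  35.9  60. ]
preL [478.  -28.9  58. ]
preR [ 479.8 -305.8   58. ]
```

View pics/c1.png

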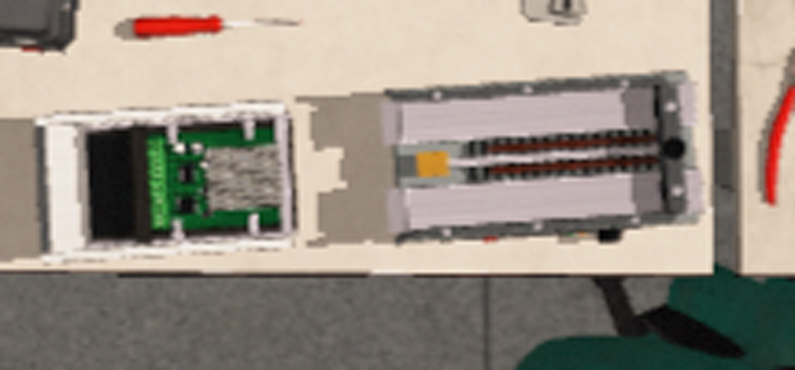

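View pics/wrist0.png

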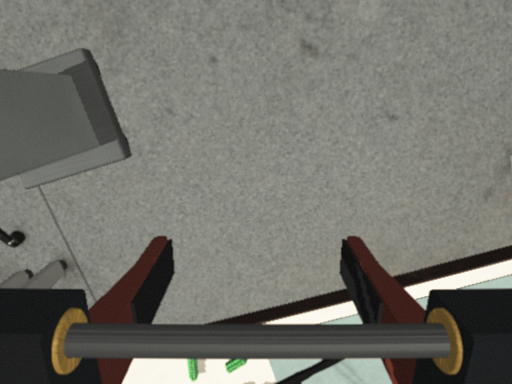

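Emit:
move_arm(
  steps=[
    [[-0.4, -0.5, 0], 1, 0],
    [[-0.5, -0.6, 0], 1, 0],
    [[-0.6, -0.7, 0], 1, 0],
    [[-0.6, -0.6, 0], 1, 0],
    [[-0.7, -0.5, 0], 1, 0],
    [[-0.7, -0.4, 0], 1, 0],
    [[-0.8, -0.3, 0], 1, 0],
    [[-0.8, -0.2, 0], 1, 0],
    [[-0.8, -0.1, 0], 1, 0],
    [[-0.8, 0, 0], 1, 0],
    [[-0.8, 0.2, 0], 1, 0.2],
    [[-0.8, 0.4, 0], 1, 0.2],
    [[-0.8, 0.4, 0], 1, 0.2],
    [[-0.8, 0.4, 0], 1, 0.2],
  ],
)

```text
t: 2.72
ee_pos: [304.4, 341.9, 223.0]
orientation: [2.155, 2.286, 0.001]
ft_force: [1.3, 0.2, -0.2]
width: 70.5
grasp_force: 0.0
```

Emit:
move_arm(
  steps=[
    [[-1, 0.3, -0.1], 0, 0.2],
    [[-1, 0.3, -0.1], 0, 0.2],
    [[-1, 0.3, -0.1], 0, 0.2],
    [[-1, 0.3, -0.1], 0, 0.2],
    [[-1, 0.3, -0.1], 0, 0.2],
    [[-1, 0.3, -0.1], 0, 0.2],
    [[-1, 0.3, -0.1], 0, 0.2],
    [[-1, 0.3, -0.1], 0, 0.2],
    [[-1, 0.3, -0.1], 0, 0.2],
    [[-1, 0.3, -0.1], 0, 0.2],
    [[-1, 0.3, -0.1], 0, 0.2],
    [[-1, 0.3, -0.1], 0, 0.2],
    [[-1, 0.3, 0], 0, 0.2],
    [[-1, 0.3, 0], 0, 0.2],
    [[-1, 0.3, 0], 0, 0.2],
    [[-1, 0.3, 0], 0, 0.2],
    [[-1, 0.3, 0], 0, 0.2],
    [[-0.8, 0.2, 0], 0, 0.2],
    [[-0.4, 0.1, 0], 0, 0.2],
    [[0, 0, 0], 0, 0.2],
  ],
)

```text
t: 4.38
ee_pos: [467.6, -104.6, 252.7]
orientation: [2.152, 2.288, 0.0]
ft_force: [-0.4, 0.4, -0.5]
width: 69.9
grasp_force: 0.0
```

Run:
```python
from h import *
import pickle
o=ctrl.get_obs(); im=cams.get_image('wrist'); save(im,'w1'); pickle.dump((o,im),open('w1.pkl','wb'))
print(o['ee_pos'],o['orientation'],o['t'],o['ft_force'])
cv2.imwrite('pics/w1b.png',cv2.resize(im['image'][:,:,::-1],(800,600),interpolation=cv2.INTER_CUBIC))
```

```text
[ 467.61400513 -104.60331047  252.72200082] [2.15225358e+00 2.28778847e+00 1.60121571e-04] 4.3833 [-0.4446499   0.42253952 -0.547696  ]
```

View pics/w1b.png

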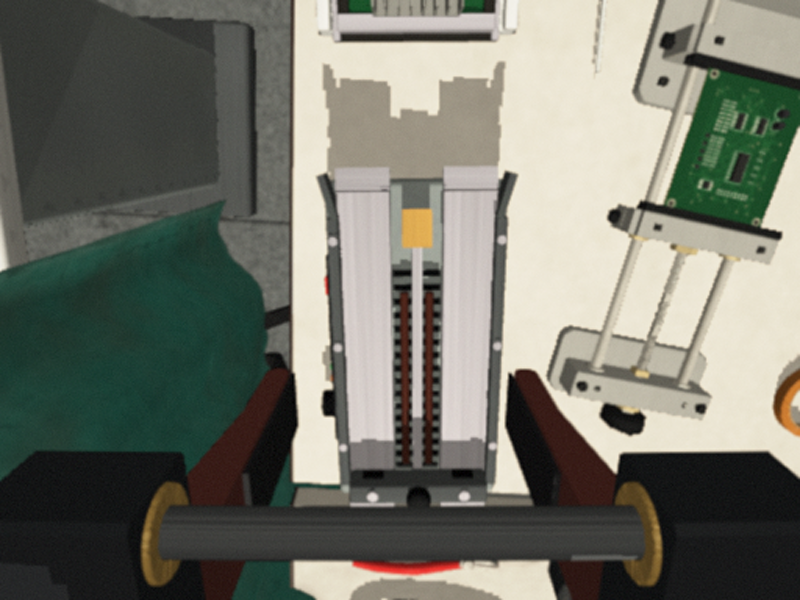

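Run:
```python
from h import *
import pickle
o,im=pickle.load(open('w1.pkl','rb'))
np.set_printoptions(precision=1,suppress=True)
for n,u,v,z in [('entryL',334,168,53),('entryR',498,167,53),('slopeendL',338,190,57),('slopeendR',496,190,57),('catch start',417,209,57),('catch face',417,247,64),
 ('stopL',352,472,66),('stopR',486,472,66),('deckL far',350,440,57),('deckR far',486,440,57),('railTL near',336,300,65),('railTR near',500,300,65),
 ('standL',333,38,58),('standR',501,37,58),('stand rail L',322,35,66),('stand railR',512,33,66)]:
    print(n,atz(im,((u+.5)/1.5625-.5,(v+.5)/1.5625-.5),z,o))
```

```text
entryL [418.8 -40.2  53. ]
entryR [526.3 -33.1  53. ]
slopeendL [422.3 -53.9  57. ]
slopeendR [525.9 -47.7  57. ]
catch start [474.9 -63.2  57. ]
catch face [476.4 -87.3  64. ]
stopL [ 439.  -261.5   66. ]
stopR [ 540.4 -255.6   66. ]
deckL far [ 436.  -239.5   57. ]
deckR far [ 539.3 -233.4   57. ]
railTL near [ 423.7 -126.9   65. ]
railTR near [ 535.4 -120.2   65. ]
standL [416.8  37.   58. ]
standR [518.9  43.8  58. ]
stand rail L [411.2  36.9  66. ]
stand railR [523.9  44.9  66. ]
```

Emit:
move_arm(
  steps=[
    [[0.6, 0, 0], 0, 0.4],
    [[1, 0, 0], 0, 0.4],
    [[1, 0.1, 0], 0, 0.4],
    [[1, 0.1, 0], 0, 0.4],
    [[1, 0.1, 0], 0, 0.4],
    [[1, 0, 0], 0, 0.4],
    [[0.7, 0, 0], 0, 0.4],
    [[0.3, 0, 0], 0, 0.4],
    [[0, 0, 0], 0, 0.4],
  ],
)

```text
t: 5.18
ee_pos: [463.3, 64.0, 252.7]
orientation: [-2.146, -2.294, -0.0]
ft_force: [-0.6, -0.2, -0.2]
width: 52.8
grasp_force: 0.0
```

Run:
```python
from h import *
import pickle
o=ctrl.get_obs(); im=cams.get_image('wrist'); save(im,'w2'); pickle.dump((o,im),open('w2.pkl','wb'))
print(o['ee_pos'],o['orientation'],o['t'],o['ft_force'],o['width'])
cv2.imwrite('pics/w2b.png',cv2.resize(im['image'][:,:,::-1],(800,600),interpolation=cv2.INTER_CUBIC))
```

```text
[463.32846905  63.9531135  252.69971546] [-2.14598015e+00 -2.29397256e+00 -4.44091596e-05] 5.1833 [-0.57793547 -0.18741405 -0.19103707] 52.75692185009993
```

View pics/w2b.png

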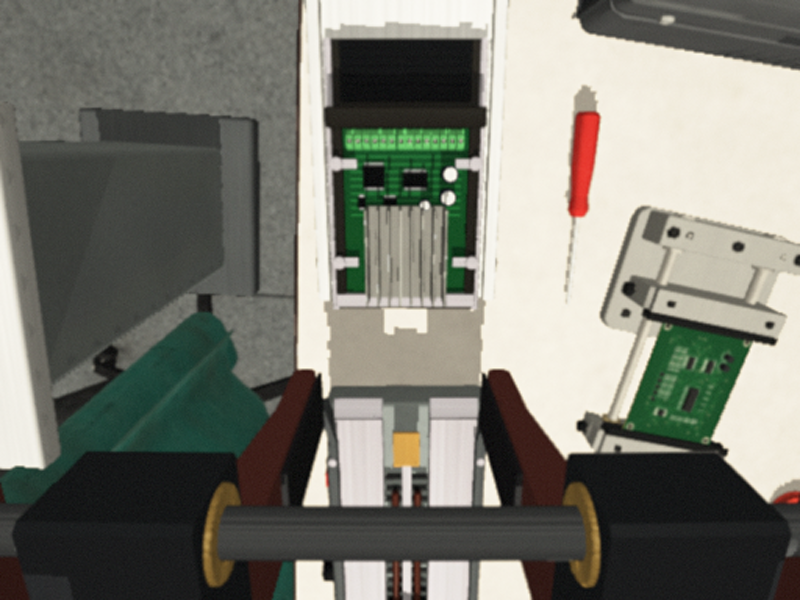

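Run:
```python
from h import *
import pickle
o,im=pickle.load(open('w2.pkl','rb'))
np.set_printoptions(precision=1,suppress=True)
for n,u,v,z in [('tailL',332,40,64),('tailR',480,40,64),('barTrearL',327,108,84),('barTrearR',485,107,84),('barTfrontL',326,125,84),('barTfrontR',486,125,84),('noseL',331,307,64),('noseR',481,307,64),('entryL',334,400,53),('entryR',480,400,53)]:
    print(n,atz(im,((u+.5)/1.5625-.5,(v+.5)/1.5625-.5),z,o))
```

```text
tailL [411.8 203.3  64. ]
tailR [500.3 209.1  64. ]
barTrearL [412.6 163.4  84. ]
barTrearR [504.5 170.   84. ]
barTfrontL [412.3 153.9  84. ]
barTfrontR [506.2 160.1  84. ]
noseL [416.  36.  64.]
noseR [518.8  42.7  64. ]
entryL [418.8 -40.1  53. ]
entryR [528. -33.  53.]
```

Emit:
move_arm(
  steps=[
    [[0.5, 0.1, 0.2], 0, 0.5],
    [[1, 0, 0.5], 0, 0.5],
    [[1, 0, 0.6], 0, 0.5],
    [[1, 0, 0.6], 0, 0.5],
    [[0.9, 0, 0.6], 0, 0.5],
    [[0.5, 0, 0.6], 0, 0.5],
    [[0, 0, 0.8], 0, 0.5],
    [[0, 0, 0.8], 0, 0.5],
    [[0, 0, 0.8], 0, 0.5],
    [[0, 0, 0.7], 0, 0.5],
    [[0, 0, 0.4], 0, 0.5],
    [[0, 0, 0.2], 0, 0.5],
    [[0, 0, 0.1], 0, 0.5],
    [[0, 0, 0], 0, 0.5],
    [[0, 0, 0], 0, 0.5],
  ],
)

```text
t: 6.48
ee_pos: [459.4, 184.4, 80.9]
orientation: [2.15, 2.29, 0.002]
ft_force: [-0.0, -0.9, 0.7]
width: 44.1
grasp_force: 0.0
```

Run:
```python
from h import *
import pickle
o=ctrl.get_obs(); im=cams.get_image('wrist'); s=cams.get_image('side')
print(o['ee_pos'],o['orientation'],o['t'],o['ft_force'],o['width'])
a=cv2.resize(im['image'][200:,100:420,::-1],(480,276)); 
b=cv2.resize(s['image'][140:230,180:280,::-1],(300,270),interpolation=cv2.INTER_CUBIC)
c=np.zeros((276,790,3),np.uint8); c[:,:480]=a; c[:270,485:785]=b
cv2.imwrite('pics/w3.png',c)
```

```text
[459.42483875 184.40823471  80.86126322] [2.14995676e+00 2.28997781e+00 1.53291019e-03] 6.4833 [-0.04748994 -0.92668111  0.73589002] 44.137012712419946
```

View pics/w3.png

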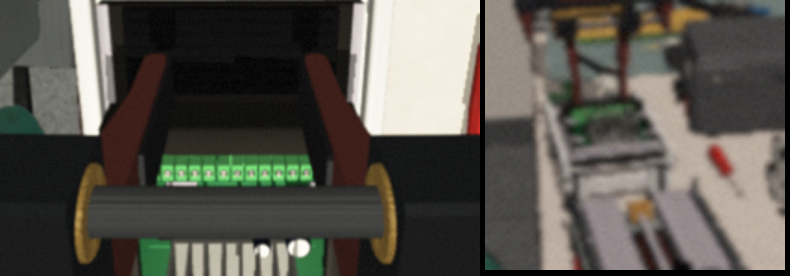

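Emit:
move_arm(
  steps=[
    [[0, 0, 0.1], 0, 0.5],
    [[0, 0, 0.1], 0, 0.5],
    [[0, 0, 0.06], 0, 0.5],
    [[0, 0, 0.02], 0, 0.5],
    [[0, 0, 0.016], 0, 0.5],
    [[0, 0, 0.016], 0, 0.5],
    [[0, 0, 0.016], 0, 0.5],
    [[0, 0, 0.016], 0, 0.5],
    [[0, 0, 0.016], 0, 0.5],
    [[0, 0, 0.016], 0, 0.5],
    [[0, 0, 0.016], 0, 0.5],
    [[0, 0, 0.016], 0, 0.5],
  ],
)

```text
t: 7.58
ee_pos: [458.9, 184.4, 70.0]
orientation: [2.15, 2.291, 0.0]
ft_force: [0.2, -0.0, -0.1]
width: 43.9
grasp_force: 0.0
```

Emit:
move_arm(
  steps=[
    [[0, 0, 0.016], 0, 0.5],
    [[0, 0, 0.016], 0, 0.5],
    [[0, 0, 0.016], 0, 0.5],
    [[0, 0, 0.016], 0, 0.5],
    [[0, 0, 0.016], 0, 0.5],
  ],
)

```text
t: 8.0
ee_pos: [458.9, 184.4, 67.9]
orientation: [2.15, 2.291, 0.0]
ft_force: [-0.1, -0.0, -0.5]
width: 43.6
grasp_force: 0.0
```

Emit:
move_arm(
  steps=[
    [[0, 0, 0.016], 0, 0.5],
    [[0, 0, 0.016], 0, 0.5],
    [[0, 0, 0.016], 0, 0.5],
  ],
)

```text
t: 8.25
ee_pos: [458.9, 184.4, 66.7]
orientation: [2.15, 2.291, -0.0]
ft_force: [0.6, 0.1, 0.2]
width: 43.8
grasp_force: 0.0
```

Emit:
move_arm(
  steps=[
    [[0, 0, 0.016], 0, 0.5],
    [[0, 0, 0.016], 0, 0.5],
  ],
)

```text
t: 8.42
ee_pos: [458.9, 184.4, 66.1]
orientation: [2.15, 2.291, -0.0]
ft_force: [-2.7, -0.9, 8.7]
width: 43.9
grasp_force: 4.4
```

Emit:
move_arm(
  steps=[
    [[-0.04, 0, 0], 0, 0.5],
    [[-0.06, 0, 0], 0, 0.5],
    [[-0.06, 0, 0], 0, 0.5],
    [[-0.06, 0, 0], 0, 0.5],
    [[-0.06, 0, 0], 0, 0.5],
  ],
)

```text
t: 8.83
ee_pos: [459.6, 177.6, 66.1]
orientation: [2.15, 2.29, 0.001]
ft_force: [0.6, 4.3, 1.5]
width: 44.1
grasp_force: 2.4
```

Emit:
move_arm(
  steps=[
    [[-0.06, 0, 0.005], 0, 0.5],
    [[-0.06, 0, 0.005], 0, 0.5],
    [[-0.06, 0, 0], 0, 0.5],
    [[-0.06, 0, 0], 0, 0.5],
  ],
)

```text
t: 9.17
ee_pos: [460.3, 171.9, 66.1]
orientation: [2.15, 2.29, 0.002]
ft_force: [-0.5, 5.6, 5.0]
width: 43.9
grasp_force: 3.6
```

Emit:
move_arm(
  steps=[
    [[-0.07, 0, 0.004], 0, 0.5],
    [[-0.08, 0, 0.004], 0, 0.5],
    [[-0.08, 0, 0], 0, 0.5],
    [[-0.08, 0, 0], 0, 0.5],
    [[-0.08, 0, 0], 0, 0.5],
    [[-0.08, 0, 0], 0, 0.5],
    [[-0.08, 0, 0], 0, 0.5],
    [[-0.08, 0, 0], 0, 0.5],
    [[-0.08, 0, 0], 0, 0.5],
    [[-0.08, 0, 0], 0, 0.5],
    [[-0.08, 0, 0], 0, 0.5],
    [[-0.08, 0, 0], 0, 0.5],
  ],
)

```text
t: 10.17
ee_pos: [462.0, 148.3, 66.1]
orientation: [2.15, 2.29, 0.003]
ft_force: [-0.4, 6.2, 5.2]
width: 44.2
grasp_force: 4.6
```

Emit:
move_arm(
  steps=[
    [[-0.08, 0, 0.004], 0, 0.5],
    [[-0.08, 0, 0.004], 0, 0.5],
    [[-0.08, 0, 0], 0, 0.5],
    [[-0.08, 0, 0], 0, 0.5],
    [[-0.08, 0, 0], 0, 0.5],
    [[-0.08, 0, 0], 0, 0.5],
    [[-0.08, 0, 0], 0, 0.5],
    [[-0.08, 0, 0], 0, 0.5],
    [[-0.08, 0, 0], 0, 0.5],
    [[-0.08, 0, 0], 0, 0.5],
    [[-0.08, 0, 0], 0, 0.5],
    [[-0.08, 0, 0], 0, 0.5],
  ],
)

```text
t: 11.17
ee_pos: [463.7, 124.5, 66.1]
orientation: [2.15, 2.29, 0.004]
ft_force: [-0.2, 7.5, 8.5]
width: 44.3
grasp_force: 5.8
```

Emit:
move_arm(
  steps=[
    [[-0.08, 0, 0], 0, 0.5],
    [[-0.08, 0, 0], 0, 0.5],
    [[-0.08, 0, 0], 0, 0.5],
    [[-0.08, 0, 0], 0, 0.5],
    [[-0.08, 0, 0], 0, 0.5],
    [[-0.08, 0, 0], 0, 0.5],
    [[-0.08, 0, 0], 0, 0.5],
    [[-0.08, 0, 0], 0, 0.5],
    [[-0.08, 0, 0], 0, 0.5],
  ],
)

```text
t: 11.92
ee_pos: [464.8, 106.5, 66.1]
orientation: [2.15, 2.29, 0.004]
ft_force: [-0.8, 7.6, 8.9]
width: 44.1
grasp_force: 5.9
```

Run:
```python
from h import *
s=cams.get_image('side');t=cams.get_image('top')
b=cv2.resize(s['image'][150:240,190:290,::-1],(400,360),interpolation=cv2.INTER_CUBIC)
a=cv2.resize(t['image'][190:260,190:290,::-1],(400,280),interpolation=cv2.INTER_CUBIC)
c=np.zeros((360,800,3),np.uint8); c[:,:400]=b; c[:280,400:]=a
cv2.imwrite('pics/s4.png',c)
for p in [(464.8+10,106.5-140,57),(472.5,-36.7,53),(467.9,40.4,57)]: print(((proj(s,p)-[190,150])*4).round(),((proj(t,p)-[190,190])*4+[400,0]).round())
```

```text
[155. 207.] [713. 136.]
[152. 214.] [717. 139.]
[137. 172.] [616. 145.]
```

View pics/s4.png

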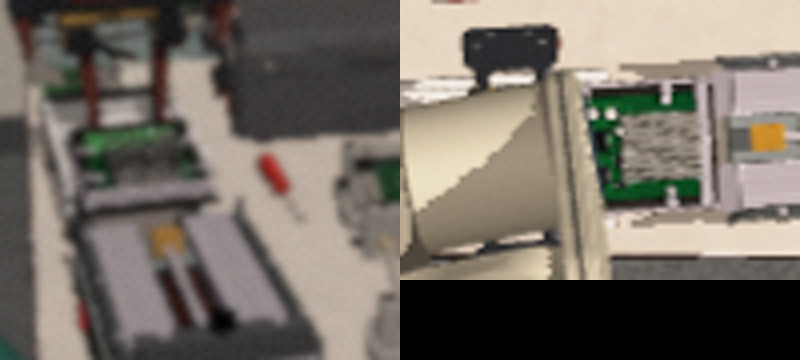

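Emit:
move_arm(
  steps=[
    [[-0.08, 0, 0], 0, 0.5],
    [[-0.08, 0, 0], 0, 0.5],
    [[-0.08, 0, 0], 0, 0.5],
    [[-0.08, 0, 0], 0, 0.5],
    [[-0.08, 0, 0], 0, 0.5],
    [[-0.08, 0, 0], 0, 0.5],
    [[-0.08, 0, 0], 0, 0.5],
    [[-0.08, 0, 0], 0, 0.5],
    [[-0.08, 0, 0], 0, 0.5],
    [[-0.08, 0, 0], 0, 0.5],
  ],
)

```text
t: 12.85
ee_pos: [466.0, 86.5, 66.1]
orientation: [2.15, 2.29, 0.004]
ft_force: [-0.0, 8.2, 9.3]
width: 43.9
grasp_force: 6.4
```

Emit:
move_arm(
  steps=[
    [[-0.06, 0, -0.003], 0, 0.5],
    [[-0.06, 0, -0.003], 0, 0.5],
    [[-0.06, 0, -0.003], 0, 0.5],
    [[-0.06, 0, -0.003], 0, 0.5],
    [[-0.06, 0, -0.003], 0, 0.5],
    [[-0.06, 0, -0.003], 0, 0.5],
  ],
)

```text
t: 13.35
ee_pos: [466.4, 77.4, 66.4]
orientation: [2.151, 2.29, 0.003]
ft_force: [-0.8, 6.9, 7.8]
width: 43.7
grasp_force: 5.6
```

Emit:
move_arm(
  steps=[
    [[-0.06, 0, -0.004], 0, 0.5],
    [[-0.06, 0, -0.004], 0, 0.5],
    [[-0.06, 0, -0.004], 0, 0.5],
    [[-0.06, 0, -0.004], 0, 0.5],
    [[-0.06, 0, -0.004], 0, 0.5],
    [[-0.06, 0, -0.004], 0, 0.5],
  ],
)

```text
t: 13.85
ee_pos: [466.3, 67.9, 66.4]
orientation: [-2.15, -2.29, -0.0]
ft_force: [-0.1, 4.3, 1.1]
width: 44.1
grasp_force: 2.5
```

Emit:
move_arm(
  steps=[
    [[-0.06, 0, -0.01], 0, 0.5],
    [[-0.06, 0, -0.01], 0, 0.5],
    [[-0.06, 0, -0.01], 0, 0.5],
    [[-0.07, 0, -0.01], 0, 0.5],
    [[-0.08, 0, 0], 0, 0.5],
    [[-0.08, 0, 0], 0, 0.5],
    [[-0.08, 0, 0], 0, 0.5],
    [[-0.08, 0, 0], 0, 0.5],
  ],
)

```text
t: 14.52
ee_pos: [467.0, 53.4, 67.3]
orientation: [-2.15, -2.29, 0.0]
ft_force: [0.3, 1.4, -1.2]
width: 43.8
grasp_force: 1.0
```

Emit:
move_arm(
  steps=[
    [[-0.08, 0, 0], 0, 0.5],
    [[-0.08, 0, 0], 0, 0.5],
    [[-0.08, 0, 0], 0, 0.5],
    [[-0.08, 0, 0], 0, 0.5],
    [[-0.08, 0, 0], 0, 0.5],
    [[-0.08, 0, 0], 0, 0.5],
    [[-0.08, 0, 0], 0, 0.5],
    [[-0.08, 0, 0], 0, 0.5],
    [[-0.08, 0, 0], 0, 0.5],
    [[-0.08, 0, 0], 0, 0.5],
    [[-0.08, 0, 0], 0, 0.5],
    [[-0.08, 0, 0], 0, 0.5],
  ],
)

```text
t: 15.52
ee_pos: [468.7, 29.5, 67.4]
orientation: [-2.15, -2.291, 0.0]
ft_force: [0.1, 2.0, -1.3]
width: 44.2
grasp_force: 1.1
```

Emit:
move_arm(
  steps=[
    [[-0.08, 0, 0], 0, 0.5],
    [[-0.08, 0, 0], 0, 0.5],
    [[-0.08, 0, 0], 0, 0.5],
    [[-0.08, 0, 0], 0, 0.5],
    [[-0.08, 0, 0], 0, 0.5],
    [[-0.08, 0, 0], 0, 0.5],
    [[-0.08, 0, 0], 0, 0.5],
    [[-0.08, 0, 0], 0, 0.5],
    [[-0.08, 0, 0], 0, 0.5],
    [[-0.08, 0, 0], 0, 0.5],
    [[-0.08, 0, 0], 0, 0.5],
    [[-0.08, 0, 0], 0, 0.5],
    [[-0.08, 0, 0], 0, 0.5],
    [[-0.08, 0, 0], 0, 0.5],
    [[-0.08, 0, 0], 0, 0.5],
  ],
)

```text
t: 16.77
ee_pos: [470.7, -0.4, 67.4]
orientation: [2.15, 2.291, 0.0]
ft_force: [-0.2, 2.5, -0.9]
width: 44.2
grasp_force: 1.3
```

Emit:
move_arm(
  steps=[
    [[-0.08, 0, 0], 0, 0.5],
    [[-0.08, 0, 0], 0, 0.5],
    [[-0.08, 0, 0], 0, 0.5],
    [[-0.08, 0, 0], 0, 0.5],
    [[-0.08, 0, 0], 0, 0.5],
    [[-0.08, 0, 0], 0, 0.5],
    [[-0.08, 0, 0], 0, 0.5],
    [[-0.08, 0, 0], 0, 0.5],
    [[-0.08, 0, 0], 0, 0.5],
    [[-0.08, 0, 0], 0, 0.5],
    [[-0.08, 0, 0], 0, 0.5],
    [[-0.08, 0, 0], 0, 0.5],
    [[-0.08, 0, 0], 0, 0.5],
    [[-0.08, 0, 0], 0, 0.5],
    [[-0.08, 0, 0], 0, 0.5],
    [[-0.08, 0, 0], 0, 0.5],
    [[-0.08, 0, 0], 0, 0.5],
    [[-0.08, 0, 0], 0, 0.5],
  ],
)

```text
t: 18.27
ee_pos: [472.9, -36.3, 67.4]
orientation: [2.15, 2.291, 0.0]
ft_force: [1.4, 3.4, -0.9]
width: 43.9
grasp_force: 1.8
```

Emit:
move_arm(
  steps=[
    [[-0.08, 0, 0], 0, 0.5],
    [[-0.08, 0, 0], 0, 0.5],
    [[-0.08, 0, 0], 0, 0.5],
    [[-0.08, 0, 0], 0, 0.5],
    [[-0.08, 0, 0], 0, 0.5],
    [[-0.08, 0, 0], 0, 0.5],
    [[-0.08, 0, 0], 0, 0.5],
    [[-0.08, 0, 0], 0, 0.5],
    [[-0.08, 0, 0], 0, 0.5],
    [[-0.08, 0, 0], 0, 0.5],
    [[-0.08, 0, 0], 0, 0.5],
    [[-0.08, 0, 0], 0, 0.5],
    [[-0.08, 0, 0], 0, 0.5],
    [[-0.08, 0, 0], 0, 0.5],
    [[-0.08, 0, 0], 0, 0.5],
    [[-0.08, 0, 0], 0, 0.5],
    [[-0.08, 0, 0], 0, 0.5],
    [[-0.08, 0, 0], 0, 0.5],
  ],
)

```text
t: 19.77
ee_pos: [475.1, -72.3, 67.4]
orientation: [-2.15, -2.291, -0.0]
ft_force: [0.6, 4.1, 1.4]
width: 43.5
grasp_force: 2.2
```

Emit:
move_arm(
  steps=[
    [[-0.08, 0, 0], 0, 0.5],
    [[-0.08, 0, 0], 0, 0.5],
    [[-0.08, 0, 0], 0, 0.5],
    [[-0.08, 0, 0], 0, 0.5],
    [[-0.08, 0, 0], 0, 0.5],
    [[-0.08, 0, 0], 0, 0.5],
    [[-0.08, 0, 0], 0, 0.5],
    [[-0.08, 0, 0], 0, 0.5],
    [[-0.08, 0, 0], 0, 0.5],
    [[-0.08, 0, 0], 0, 0.5],
    [[-0.08, 0, 0], 0, 0.5],
    [[-0.06, 0, 0], 0, 0.5],
    [[-0.04, 0, 0], 0, 0.5],
  ],
)

```text
t: 20.85
ee_pos: [476.7, -96.7, 67.4]
orientation: [-2.15, -2.291, 0.0]
ft_force: [1.2, 4.7, 0.9]
width: 43.9
grasp_force: 2.4
```

Now slowly, feeling for the stop.

Emit:
move_arm(
  steps=[
    [[-0.04, 0, 0], 0, 0.5],
    [[-0.04, 0, 0], 0, 0.5],
    [[-0.04, 0, 0], 0, 0.5],
    [[-0.04, 0, 0], 0, 0.5],
    [[-0.04, 0, 0], 0, 0.5],
    [[-0.04, 0, 0], 0, 0.5],
    [[-0.04, 0, 0], 0, 0.5],
    [[-0.04, 0, 0], 0, 0.5],
    [[-0.04, 0, 0], 0, 0.5],
    [[-0.04, 0, 0], 0, 0.5],
    [[-0.04, 0, 0], 0, 0.5],
    [[-0.04, 0, 0], 0, 0.5],
  ],
)

```text
t: 21.85
ee_pos: [477.4, -108.5, 67.4]
orientation: [-2.15, -2.291, -0.0]
ft_force: [1.9, 5.0, 2.9]
width: 43.9
grasp_force: 2.5
```

Emit:
move_arm(
  steps=[
    [[-0.03, 0, 0], 0, 0.5],
    [[-0.03, 0, 0], 0, 0.5],
    [[-0.03, 0, 0], 0, 0.5],
    [[-0.03, 0, 0], 0, 0.5],
    [[-0.03, 0, 0], 0, 0.5],
    [[-0.03, 0, 0], 0, 0.5],
    [[-0.03, 0, 0], 0, 0.5],
  ],
)

```text
t: 22.43
ee_pos: [477.8, -113.7, 67.4]
orientation: [-2.15, -2.291, -0.0]
ft_force: [1.8, 5.0, 1.4]
width: 44.3
grasp_force: 2.5
```

Emit:
move_arm(
  steps=[
    [[-0.03, 0, 0], 0, 0.5],
    [[-0.03, 0, 0], 0, 0.5],
    [[-0.03, 0, 0], 0, 0.5],
    [[-0.03, 0, 0], 0, 0.5],
  ],
)

```text
t: 22.77
ee_pos: [477.9, -116.8, 67.4]
orientation: [-2.15, -2.291, -0.0]
ft_force: [0.9, 4.6, 1.3]
width: 43.9
grasp_force: 2.5
```

Emit:
move_arm(
  steps=[
    [[-0.03, 0, 0], 0, 0.5],
    [[-0.03, 0, 0], 0, 0.5],
    [[-0.03, 0, 0], 0, 0.5],
    [[-0.03, 0, 0], 0, 0.5],
  ],
)

```text
t: 23.1
ee_pos: [478.1, -119.3, 67.4]
orientation: [-2.15, -2.29, -0.001]
ft_force: [2.2, 13.2, 2.7]
width: 43.9
grasp_force: 6.6
```

Emit:
move_arm(
  steps=[
    [[-0.01, 0, 0], 0, 0.5],
    [[0, 0, 0], 0, 0.5],
    [[0, 0, 0], 0, 0.5],
  ],
)

```text
t: 23.35
ee_pos: [478.1, -119.2, 67.4]
orientation: [-2.149, -2.29, -0.001]
ft_force: [2.1, 11.1, 3.7]
width: 44.0
grasp_force: 5.1
```

Emit:
move_arm(
  steps=[
    [[0.02, 0, -0.02], 0, 0.5],
    [[0.04, 0, -0.04], 0, 0.5],
    [[0.1, 0, -0.06], 0, 0.5],
    [[0.1, 0, -0.1], 0, 0.5],
    [[0.1, 0, -0.2], 0, 0.5],
    [[0, 0, -0.4], 0, 0.5],
    [[0, 0, -0.8], 0, 0.5],
    [[0, 0, -1], 0, 0.5],
    [[0, 0, -1], 0, 0.5],
    [[-0.5, 0, -1], 0, 0.5],
    [[-1, 0, -1], 0, 0.5],
    [[-1, 0, -1], 0, 0.5],
    [[-1, 0, -0.5], 0, 0.5],
    [[0, 0, 0], 0, 0.5],
  ],
)

```text
t: 24.52
ee_pos: [485.4, -202.4, 250.0]
orientation: [2.147, 2.282, 0.003]
ft_force: [0.2, -0.4, -0.1]
width: 43.6
grasp_force: 0.0
```

Run:
```python
from h import *
o=ctrl.get_obs(); im=cams.get_image('wrist')
print(o['ee_pos'],o['t'],o['ft_force'])
cv2.imwrite('pics/w5.png',cv2.resize(im['image'][:,:,::-1],(800,600),interpolation=cv2.INTER_CUBIC))
```

```text
[ 485.3803365  -202.40898614  250.02902779] 24.5167 [ 0.16886735 -0.36475661 -0.0653606 ]
```

View pics/w5.png

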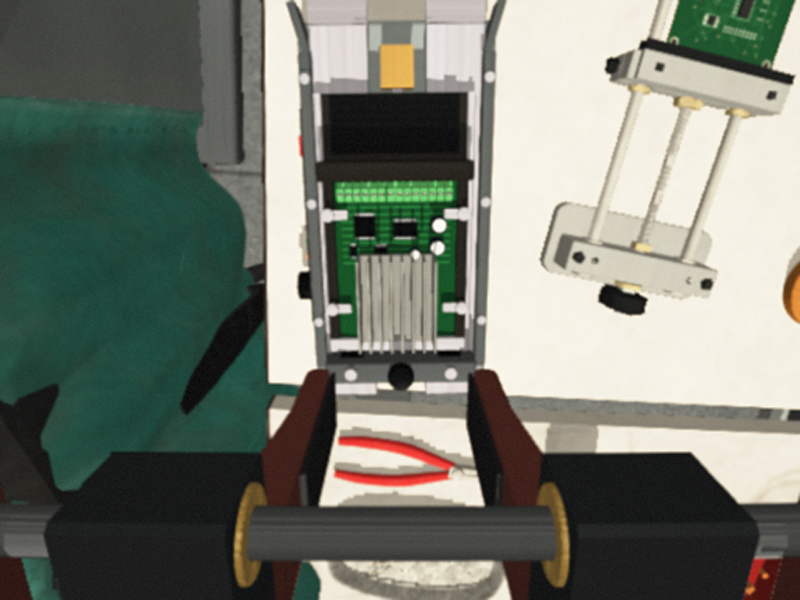

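Run:
```python
from h import *
np.set_printoptions(precision=1,suppress=True)
o=ctrl.get_obs(); im=cams.get_image('wrist')
f=lambda u,v,z: print(u,v,atz(im,((u+.5)/1.5625-.5,(v+.5)/1.5625-.5),z,o))
f(397,45,57);f(397,88,64);f(396,93,63);f(330,93,63);f(464,93,63);f(330,355,63);f(470,355,63)
a=cv2.resize(im['image'][20:80,200:310,::-1],(770,420),interpolation=cv2.INTER_NEAREST); cv2.imwrite('pics/z.png',a)
```

```text
397 45 [473.3 -61.5  57. ]
397 88 [474.7 -86.4  64. ]
396 93 [474.3 -89.2  63. ]
330 93 [434.3 -91.5  63. ]
464 93 [515.5 -86.7  63. ]
330 355 [ 437.9 -262.5   63. ]
470 355 [ 535.7 -256.9   63. ]
```

View pics/z.png

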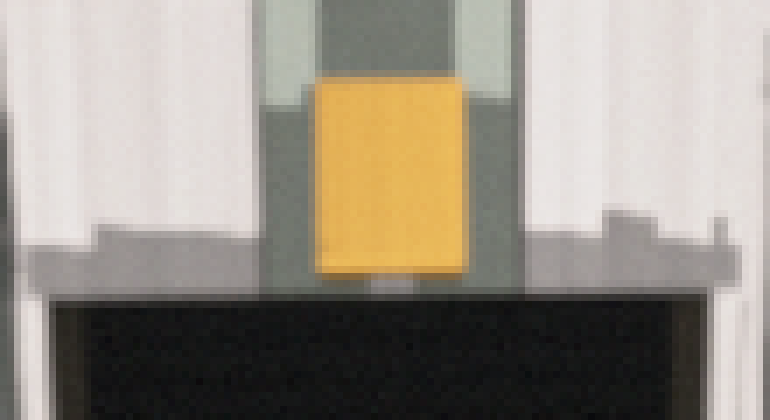

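The catch's whole 25 mm ramp is uncovered, and its face stands about 3 mm behind the straight tail edge, where it was seen when up before the push. I'm handing the job in.

```bash
python3 -c "
from workcell import ctrl
print(ctrl.close_job())"
```

```text
the job is handed in; nothing more can be done
None
```

The carrier is home against the end stop, the brass catch is up about 3 mm behind its tail, the arm is clear of everything, and the job was handed in at about 25 s; the verdict was not reported back.

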